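# Unhitch the bike-trailer drawbar and hold it up

## Task

The bike trailer's drawbar is hitched on the tow ball; a classmate wants to get at the ball. With the coupler still sitting on the ball, pull the red latch tab sideways out of the coupler against its spring until the ball is free, then lift the drawbar off the ball by the same tab until the coupler is about 10 cm higher than it was, and finish there: still holding the tab, the drawbar raised and still. Leave the loose things on the bench where they are.

Things in the scene. Friction and masses are not known exactly. Their poses are not given: they have to be found in the camera images.
- trailer_rig: plywood build board 560 x 300 x 15 mm on the bench, carrying the whole hitch; it never moves. Origin on the bench surface under the tow ball's axis; x runs along the drawbar from the ball to the trailer frame (board from -80 to +480 mm), y to the side away from the red latch tab, z up. The drawbar's pivot axis is level, along y, at x = 360, z = 130 mm; a blue cross tube at x = 425 mm reaches to 150 mm up
- ball_center (a point): centre of the steel tow ball, 32 mm in diameter, 120 mm above the bench, on a grey post; the ball has a flat shoulder below, 28 mm wide, which the latch fork grips from underneath on both sides of its 14 mm neck. Axes as the board's
- drawbar: drawbar, a blue 30 mm square tube, with the coupler, an aluminium bell 54 mm wide, over the ball. Origin at the ball's centre while hitched; axes as the board's, tipping as it is lifted. The bell reaches from 20 mm below to 30 mm above the origin; a guide boss on the latch side reaches 38 mm out, top 3 mm below the origin. It swings up freely on the pivot, falls back if let go, and weighs about 6 N at the tab
- latch_pull (a joint): how far the latch is pulled out sideways, in m: 0 shut, 0.018 at its stop. It slides towards board -y. A spring pulls it back with about 4.5 N shut, rising to about 10 N at the stop. The ball is free of the fork from 0.011 on; less than that and the coupler cannot rise. It springs shut when let go
- latch: latch with its handle, an upright red plastic tab: 56 mm along board x, 10 mm thick along board y, top 40 mm above and foot 18 mm below the ball centre's height, middle 74 mm from the ball axis to board -y while shut. Origin on the ball centre while shut; axes as the drawbar's. 42 mm gap to the coupler bell, open above, the flat slide below it (top 12 mm below the origin)
- tab_grip (a point): place to grip the tab: mid-thickness, mid-width, 16 mm below its top edge, 144 mm above the bench while hitched. Axes as the drawbar's
- spare_ball: loose brass-coloured tow ball standing on its flange, 43 mm in diameter, 62 mm high, on the board beside the drawbar; origin under its centre
- wrench: loose steel wrench 180 mm long, 8 mm thick, lying on the board; origin under its middle, x along it
- solder_reel: loose green solder reel 62 mm in diameter, 38 mm high; origin under its centre
- solder_tin: loose open steel tin with solder offcuts, 94 mm in diameter, 63 mm high; origin under its centre
- flux_tin: loose flat white tin with an orange disc, 54 mm in diameter, 19 mm high, on the board; origin under its centre
- pliers: loose red-handled pliers 160 mm long, 13 mm thick; origin under the pivot, x towards the jaws
- screwdriver: loose blue screwdriver 170 mm long, 26 mm thick; origin under its middle, x towards the blade
Not all that is in view belongs to the job. Several things look just like the solder_tin: the one meant starts farthest to the robot's left. Of the things shaped like the solder_reel, the green one is meant.

How it is judged (in metres and radians):
On the way, in this order (a step that is already met when the one before it is completed fails the run):
1. the latch is pulled out of the coupler by its tab, far enough to free the ball, while the coupler still sits on the ball (value of joint latch_pull above 0.011 m and height (world z) of drawbar below 0.132 m and contact force between the fingers and latch above 1 N), for 0.1 s.
2. the coupler is lifted clear above the ball by the tab (height (world z) of drawbar above 0.165 m and contact force between the fingers and latch above 1 N), for 0.1 s.
At the end, for the whole second after the job is handed in: the coupler is held 70 to 130 mm above its hitched height (the ball's centre point in it 190 to 250 mm above the bench), still, with the fingers gripping the red latch tab and nothing else carrying it; the loose things have not been moved (height (world z) of drawbar between 0.19 and 0.25 m and contact force between the fingers and latch above 2 N and contact force between drawbar and spare_ball below 0.2 N and contact force between drawbar and solder_tin below 0.2 N and contact force between drawbar and solder_reel below 0.2 N and linear speed of drawbar below 0.02 m/s); the arm keeps its last pose, push and grip.
It fails at once if a loose thing on the bench is moved more than 30 mm (distance of any of spare_ball, wrench, solder_reel, solder_tin, flux_tin, pliers, screwdriver from where it was at the start of the episode above 0.03 m).
It also fails if it takes over 32 s, if anything falls off the work surface, if the arm or the gripper's body presses on something with over 40 N, if the wrist force passes 120 N, or if a joint passes its speed limit or range.

## Robot

A 6-joint arm with a two-finger parallel gripper is mounted at the origin on the work surface. World frame = base frame: x ahead of the robot, y to its left, z up, the work surface at z = 0. Lengths are in m, angles in degrees, forces in N, time in s.
With the tool pointing down it reaches from about 0.25 to 0.725 m from the base axis. Payload 9.7 kg.
Tool frame: the origin (TCP) lies between the finger pads; the fingertips stand 19 mm ahead of it and the grasp point (between the pads) is the TCP; x points along the fingers, y is the direction in which the jaws open and shut, and the axes are right-handed (so a half turn about x gives the same grasp; the last joint's range is limited). The gripper opens to 85 mm and grips with 20 to 120 N. Pads are 22 mm wide; open, the fingers measure 114 mm over their backs; the gripper's body (76 mm by 85 mm) begins 54 mm behind the grasp point. The pads swing forward as they close: fully open they stand 13 mm farther back than shut.
Start: joints at [-77.12, 4.979, 10.078, 95.1, 0, 90], TCP at [0.123, -0.536, 0.25] pointing down, gripper open.
Joint ranges: [-179.16, 179.16], [-48.56, 103.87], [-65.8, 70.77], [-126.05, 130.52], [-82.76, 87.17], [-180, 180]. Speed limits (degrees/s): [127.2, 127.2, 147.25, 180, 180, 180].

## Interface

Orientations are given as [roll, pitch, yaw] about the fixed x, y, z axes, in that order (R = Rz(yaw) Ry(pitch) Rx(roll)).
In Python, from workcell import bot gives the robot as it stands. The module is installed in compiled form; this text tells all that it offers.
- The arm moves only by the shell command python3 -m handwheel 'ROWS' [FORCE]. ROWS is JSON, a list of rows, each a list of 7 numbers: the turn, a rotation vector about the tool's x, y, z in degrees, then the shift along the tool's x, y, z in m, then the closure, from -1 (fully open) to 1 (shut), so that 0 is half open. In form: [[ax, ay, az, dx, dy, dz, fingers], ...]. A call has 1 to 20 rows; each row is the pose to reach, as a shift and turn from the pose commanded when the call began, along the tool's axes at that moment; what a row does not reach only later rows make up. A row lasts 1/8 s, in which the tool goes at most 62.5 mm and 10.7 degrees, less where a joint would pass 70% of its speed; a pose out of reach is approached as far as the arm can. A call with a gripper value outside its range is refused whole. The fingers move at their own pace and stop on an object; FORCE is the grip in N (left out, the last holds). Time passes only in rows, so rows that repeat a pose let the fingers close. It gives the time, the measured TCP pose, the force and the opening at its end, in the units of the state.
- bot.get_obs(): the state, without advancing time (a new reading comes with each control period).
- bot.camera(name): name is "scene" or "top"; returns a dict with "frame" (384x512x3 uint8, red, green, blue), "fx", "fy", "cx", "cy" (pixels), "R" (3x3) and "t" (3): a world point X has camera coordinates R X + t. Camera axes: x right, y down, z forward; pixel columns grow to the right and rows downward; lengths in m; the calibration is good to about 2 mm. A picture is of the moment at which its call begins. There is no depth.
- bot.job_done(): hands the job in, once; it reports no verdict.
Trained networks look in a picture, given as the dict that the camera call returned (one of the last four; its "shot" number tells which), for a name from the list of things; names that differ only in an ending like _2 or _b are one class to them, and where a whole thing is asked for, a point or a joint stands for the part that bears it (a point fixed in the world has none). Each returns a list of dicts, best first, with "conf" (0 to 1); they miss things now and then, are a little off and sometimes report something else, mostly with a low value. They report only what shows in the picture. A call takes as long as a camera call. They do not tell look-alikes from the thing itself.
- bot.look_for(name, picture): "bbox" ([left, top, width, height] as shares, 0 to 1, of the picture: columns of its width, rows of its height, round what is visible of it).
- bot.tip_of(name, picture): "centre" ([column, row] as shares, 0 to 1, of the picture: columns of its width, rows of its height: a listed point, or the origin of a listed thing).
The state is a dict: "time": time; "q": joint angles; "qd": joint speeds; "joint_efforts": joint torques, N m; "ee_pos": TCP position; "tcp_rot": TCP orientation; "wrist_force": force on the tool from outside, world axes, zero at the start; "torque": the same for the moment, N m; "opening": finger opening in m.
Only numpy, scipy, OpenCV 4.12 (cv2) and the standard library are available. Lean on these libraries where they do the work, as an engineer would, in place of code of your own. Each camera call takes 0.05 s, during which the arm holds its last target.

## Working session

There is one attempt and no reset: what is moved stays moved. The work goes in short steps, Python scripts to look and compute and a shell command to move; the robot and the scene stay as the last step left them, time stands still between calls to the robot, and variables do not carry over. Pictures are saved under pics/ and viewed, and the job is handed in when it is done.

```bash
mkdir -p pics; cat > h.py <<'E'
import numpy as np, cv2, pickle
from workcell import bot
def shot(name,fn):
    p=bot.camera(name); cv2.imwrite('pics/'+fn,p['frame'][:,:,::-1]); return p
def ray(p,c):
    R=np.array(p['R']);t=np.array(p['t']);h,w=p['frame'].shape[:2]
    d=np.array([(c[0]*w-p['cx'])/p['fx'],(c[1]*h-p['cy'])/p['fy'],1])
    return -R.T@t, R.T@d
def atz(p,c,z):
    o,d=ray(p,c); return o+d*(z-o[2])/d[2]
def tri(a,b):
    (o1,d1),(o2,d2)=a,b
    s=np.linalg.lstsq(np.c_[d1,-d2],o2-o1,rcond=None)[0]
    x,y=o1+d1*s[0],o2+d2*s[1]; return (x+y)/2,np.linalg.norm(x-y)
def proj(p,X):
    c=np.array(p['R'])@X+np.array(p['t']); return p['fx']*c[0]/c[2]+p['cx'],p['fy']*c[1]/c[2]+p['cy']
E
python3 - <<'E'
from h import *
S=shot('scene','s0.png');T=shot('top','t0.png')
np.set_printoptions(precision=4,suppress=True)
for n in ['ball_center','tab_grip','latch','drawbar','trailer_rig','spare_ball','wrench','flux_tin','solder_tin','solder_reel']:
    a=bot.tip_of(n,S);b=bot.tip_of(n,T)
    f=lambda l:[(np.round(np.array(x['centre'])*[512,384],1).tolist(),round(x['conf'],2)) for x in l[:4]]
    print(n,f(a),f(b), tri(ray(S,a[0]['centre']),ray(T,b[0]['centre'])) if a and b else '')
E
```

```text
ball_center [([261.0, 187.8], 0.9)] [([266.6, 199.7], 0.82)] (array([ 0.5396, -0.0636,  0.1153]), np.float64(0.011650499135786257))
tab_grip [([261.7, 189.0], 0.57), ([241.2, 181.0], 0.44)] [([287.5, 196.8], 0.74)] (array([ 0.5391, -0.0977,  0.0982]), np.float64(0.07970622473905413))
latch [([259.9, 187.6], 0.71), ([241.5, 183.2], 0.17)] [([261.0, 197.3], 0.45)] (array([ 0.5498, -0.0544,  0.1319]), np.float64(0.005836288715557546))
drawbar [([257.2, 187.1], 0.95)] [([263.2, 198.3], 0.74), ([261.8, 200.3], 0.73)] (array([ 0.5478, -0.0635,  0.1285]), np.float64(0.010647217682103837))
trailer_rig [([259.5, 205.0], 0.74), ([260.0, 189.4], 0.57), ([258.6, 188.4], 0.35)] [([266.0, 198.8], 0.82)] (array([ 0.5472, -0.0641,  0.0192]), np.float64(0.006072576141598123))
spare_ball [([283.2, 238.4], 0.56)] [([224.1, 165.5], 0.46), ([264.4, 200.7], 0.42)] (array([0.6606, 0.0765, 0.0278]), np.float64(0.0038763980328944026))
wrench [([215.1, 257.5], 0.61), ([211.3, 162.1], 0.18)] [([277.1, 123.0], 0.56)] (array([ 0.813 , -0.1128,  0.0108]), np.float64(0.015166118929197317))
flux_tin [([286.2, 205.8], 0.66)] [([224.1, 168.4], 0.46)] (array([0.6319, 0.0646, 0.181 ]), np.float64(0.012882378446618143))
solder_tin [([354.6, 241.4], 0.93), ([352.3, 210.4], 0.69), ([387.3, 219.0], 0.64)] [([125.6, 241.7], 0.75), ([284.1, 195.5], 0.7), ([148.7, 192.6], 0.66), ([353.9, 245.5], 0.5)] (array([ 0.4282,  0.3862, -0.1164]), np.float64(0.14664195174352038))
solder_reel [([156.4, 163.2], 0.74), ([208.1, 163.3], 0.6), ([175.7, 170.6], 0.5)] [([380.3, 213.2], 0.86), ([415.6, 217.6], 0.79), ([353.0, 247.2], 0.16)] (array([ 0.5219, -0.4796,  0.0629]), np.float64(0.09188870633018922))
```

```bash
python3 - <<'E'
import cv2
a=cv2.imread('pics/s0.png');b=cv2.imread('pics/t0.png')
cv2.imwrite('pics/s0b.png',cv2.resize(a,(768,576),interpolation=2));cv2.imwrite('pics/t0b.png',cv2.resize(b,(768,576),interpolation=2))
E
```

```text
(no output)
```

View pics/s0b.png

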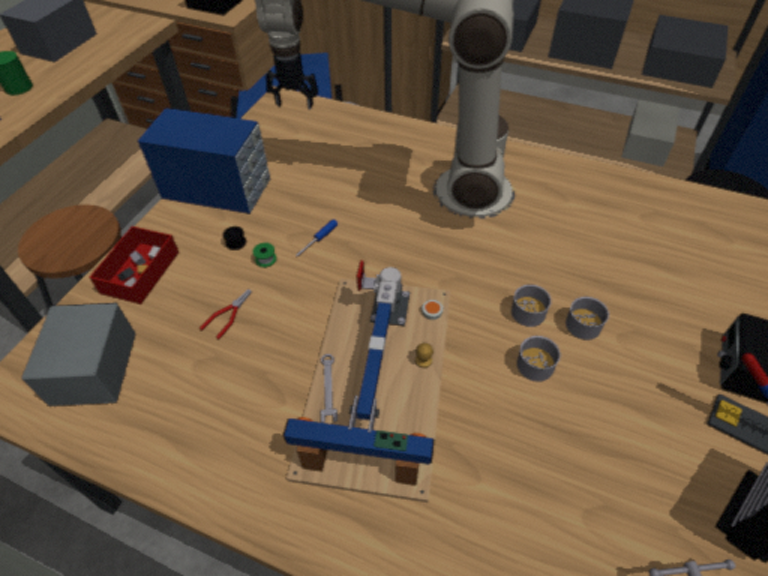

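View pics/t0b.png

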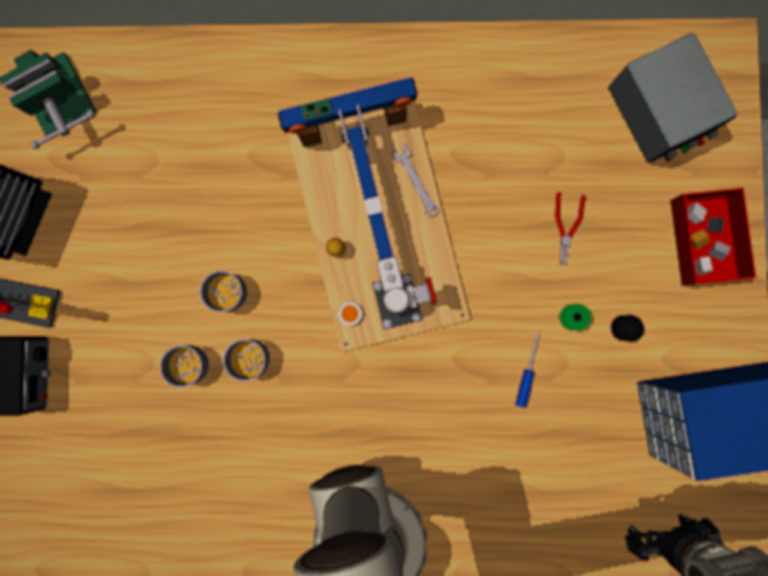

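The scene shows the red tab at (361,275) and the bell at (390,280), with the drawbar running away from the robot to the blue cross tube. In the top view the tab is at (432,290) and the bell at (397,298). 

There are three look-alike tins, at top (185,366), (247,358) and (224,292); the one meant is the leftmost, (185,366). The green reel is at (576,317) and the black one at (628,327); the green one is meant. None of these is near the tab. Next I'll enlarge the hitch.

```bash
python3 - <<'E'
import cv2
a=cv2.imread('pics/s0.png')[165:345,180:320];b=cv2.imread('pics/t0.png')[45:240,180:320]
c=cv2.imread('pics/t0.png')[170:235,235:325]
cv2.imwrite('pics/s0c.png',cv2.resize(a[:60],None,fx=5,fy=5,interpolation=2))
cv2.imwrite('pics/t0c.png',cv2.resize(b,None,fx=3,fy=3,interpolation=2))
cv2.imwrite('pics/t0d.png',cv2.resize(c,None,fx=8,fy=8,interpolation=2))
E
```

```text
(no output)
```

View pics/s0c.png

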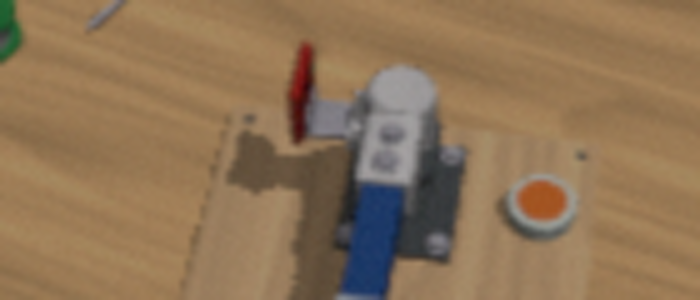

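View pics/t0c.png

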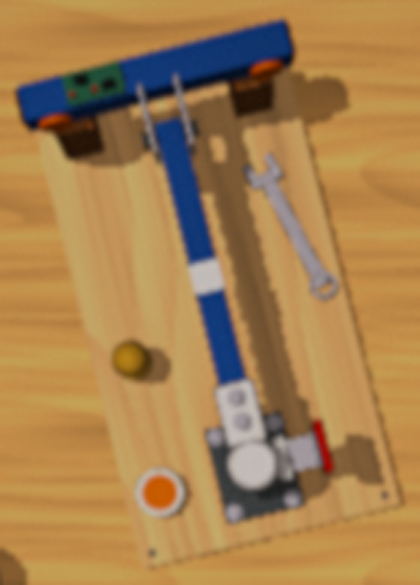

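View pics/t0d.png

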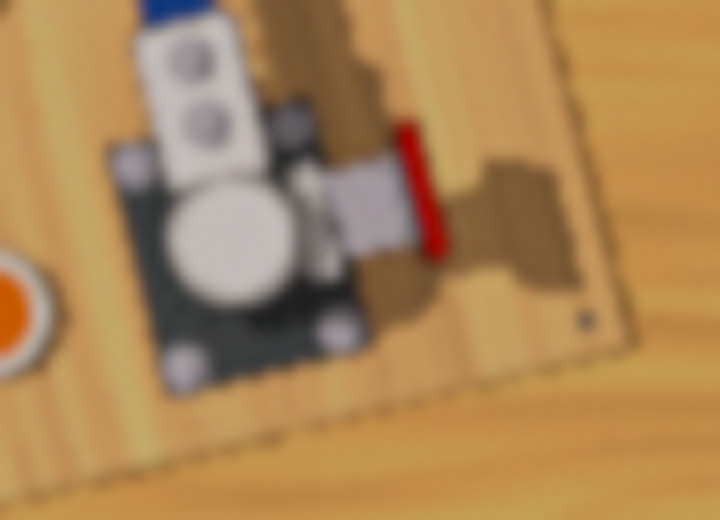

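```bash
cat > fit.py <<'E'
from h import *
from scipy.optimize import least_squares
np.set_printoptions(precision=4,suppress=True)
S=bot.camera('scene');T=bot.camera('top')
o=[(T,(-.08,-.15,.015),(314,213.1)),(T,(0,0,.15),(263.75,200.4)),(T,(-.028,-.074,.16),(289.6,201.5)),(T,(.028,-.074,.16),(285.9,186)),
(T,(-.08,.15,.015),(229,234)),(S,(-.08,-.15,.015),(225,188)),(S,(-.08,.15,.015),(298.4,195)),(S,(-.028,-.074,.16),(241.4,173.6)),(S,(.028,-.074,.102),(239.8,193)),(S,(0,0,.15),(260.4,182.6))]
def W(v,X):
    c,s=np.cos(v[2]),np.sin(v[2]); return np.array([v[0]+c*X[0]-s*X[1],v[1]+s*X[0]+c*X[1],X[2]])
f=lambda v:np.concatenate([np.array(proj(p,W(v,X)))-u for p,X,u in o])
r=least_squares(f,[.54,-.06,.2],loss='soft_l1')
print(r.x[:2],np.degrees(r.x[2])); print(f(r.x).reshape(-1,2))
print('tab',W(r.x,(0,-.074,.144)), 'ends',W(r.x,(-.028,-.074,.144)),W(r.x,(.028,-.074,.144)))
print('fx',T['fx'],S['fx'],'campos',-T['R'].T@T['t'],-S['R'].T@S['t'])
g=bot.get_obs();print(g['time'],g['ee_pos'],g['tcp_rot'],g['q'],g['opening'])
E
python3 fit.py
```

```text
[ 0.5417 -0.0618] 14.34291176859944
[[-0.5841 -0.4814]
 [ 0.4736 -1.0668]
 [ 0.5108  0.5354]
 [-0.4735 -1.7712]
 [-1.4834  0.7865]
 [ 1.1656 -2.6199]
 [ 1.2536 -1.8203]
 [-0.6043 -0.9602]
 [-0.9282  1.2768]
 [-0.7476 -0.4032]]
tab [ 0.56   -0.1335  0.144 ] ends [ 0.5329 -0.1405  0.144 ] [ 0.5871 -0.1266  0.144 ]
fx 409.9149338629197 375.0942457682368 campos [ 0.4949 -0.0706  1.4064] [1.3658 0.2818 1.1808]
1.2 [ 0.1226 -0.5362  0.2503] [  55.6507   89.9985 -111.4709] [-77.1193   4.9774  10.0774  95.0987  -0.0009  90.0023] 0.08506708683324332
```

```bash
cat > mv.py <<'E'
from h import *
from scipy.spatial.transform import Rotation as Ro
np.set_printoptions(precision=4,suppress=True)
B=np.array([.5417,-.0618]);yaw=np.radians(14.1)
def W(X): 
    c,s=np.cos(yaw),np.sin(yaw); return np.array([B[0]+c*X[0]-s*X[1],B[1]+s*X[0]+c*X[1],X[2]])
def Rt(theta=0,sgn=1):   # tool x down, y = sgn*board y, tipped by theta (lift)
    c,s=np.cos(yaw),np.sin(yaw); bx=np.array([c,s,0]);by=np.array([-s,c,0])*sgn
    x=np.array([0,0,-1.]);R=np.c_[x,by,np.cross(x,by)]
    return Ro.from_rotvec(np.radians(theta)*np.array([-s,c,0]))*Ro.from_matrix(R)
def rel(cp,cR,X,R):
    return (cR.inv()*R).as_rotvec(degrees=True), cR.inv().apply(np.array(X)-cp)
def cur():
    g=bot.get_obs(); return np.array(g['ee_pos']),Ro.from_euler('xyz',g['tcp_rot'],degrees=True),g
E
python3 - <<'E'
from mv import *
p,R,g=cur();print(R.as_matrix())
for s in(1,-1):
  for z in(.25,.2,.144): print(s,rel(p,R,W((0,-.074,z)),Rt(0,s)))
E
```

```text
[[-0.      0.2229 -0.9748]
 [-0.     -0.9748 -0.2229]
 [-1.      0.      0.    ]]
1 (array([178.7784,  -0.0019,  -0.0014]), array([ 0.0003, -0.295 , -0.5159]))
1 (array([178.7784,  -0.0019,  -0.0014]), array([ 0.0503, -0.295 , -0.5159]))
1 (array([178.7784,  -0.0019,  -0.0014]), array([ 0.1063, -0.295 , -0.5159]))
-1 (array([-1.2216,  0.0009, -0.0012]), array([ 0.0003, -0.295 , -0.5159]))
-1 (array([-1.2216,  0.0009, -0.0012]), array([ 0.0503, -0.295 , -0.5159]))
-1 (array([-1.2216,  0.0009, -0.0012]), array([ 0.1063, -0.295 , -0.5159]))
```

```bash
python3 -m handwheel '[[0,0,0,0,-0.06,-0.03,0.1],[0,0,0,0,-0.12,-0.06,0.1],[-1.2,0,0,0,-0.18,-0.12,0.1],[-1.2,0,0,0,-0.22,-0.17,0.1],[-1.2,0,0,0,-0.26,-0.22,0.1],[-1.2,0,0,0,-0.295,-0.27,0.1],[-1.2,0,0,0,-0.295,-0.33,0.1],[-1.2,0,0,0,-0.295,-0.39,0.1],[-1.2,0,0,0,-0.295,-0.45,0.1],[-1.2,0,0,0,-0.295,-0.5,0.1],[-1.2,0,0,0,-0.295,-0.516,0.1],[-1.2,0,0,0,-0.295,-0.516,0.1],[-1.2,0,0,0,-0.295,-0.516,0.1],[-1.2,0,0,0,-0.295,-0.516,0.1]]' 50
cat > see.py <<'E'
import sys
from mv import *
n=sys.argv[1]
S=shot('scene','x.png');a=S['frame'];T=bot.camera('top')
c=np.hstack([cv2.resize(np.ascontiguousarray(S['frame'][125:225,200:300,::-1]),(400,400),interpolation=2),cv2.resize(np.ascontiguousarray(T['frame'][145:245,235:335,::-1]),(400,400),interpolation=2)])
cv2.imwrite('pics/'+n,c)
p,R,g=cur();print(p,g['tcp_rot'],g['q'],g['opening'],g['wrist_force'],g['time'])
print('tool dirs board y:',R.as_matrix()[:,1])
for q in (S,T):
    print(proj(q,p),[ (np.round(np.array(x['centre'])*[512,384],1),round(x['conf'],2)) for x in bot.tip_of('tab_grip',q)[:2]], [ (np.round(np.array(x['centre'])*[512,384],1),round(x['conf'],2)) for x in bot.tip_of('drawbar',q)[:2]])
E
python3 see.py a1.png
```

```text
time: 2.95
ee_pos: [0.559, -0.1339, 0.2509]
tcp_rot: [146.7, 90.0, -19.3]
wrist_force: [-1.1, 0.9, 0.2]
opening: 0.0385
[ 0.5592 -0.1339  0.2509] [150.7317  89.9465 -15.2323] [-13.4692   8.4484  13.9518  95.4499  -0.0016 152.4948] 0.03826245497332696 [ 0.3033 -0.2405  0.4095] 3.05
tool dirs board y: [ 0.2425 -0.9701  0.0005]
(np.float64(238.2566539278066), np.float64(160.60792896040246)) [(array([240. , 180.7]), 0.51)] [(array([259.5, 187.9]), 0.6)]
(np.float64(289.54038759202166), np.float64(191.70180627099123)) [(array([222.3, 165.7]), 0.69)] [(array([264.2, 196. ]), 0.65)]
```

View pics/a1.png

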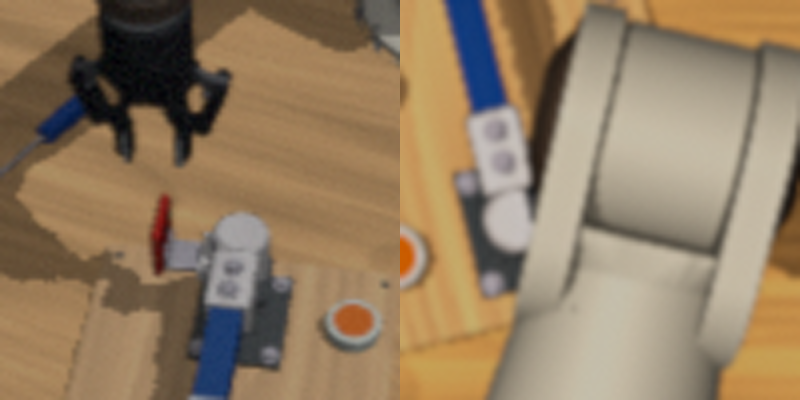

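The scene crop shows the open fingers at (125,155) and (180,160), above and straddling the red tab top at (165,197). The top view is hidden by the arm. I'll check the descent numerically.

```bash
python3 - <<'E'
from mv import *
S=bot.camera('scene');p,R,g=cur()
for z in(.16,.144,.2): print(z,proj(S,np.array([p[0],p[1],z])),proj(S,W((0,-.074,z))))
print(proj(S,W((-.028,-.074,.16))),proj(S,W((.028,-.074,.16))),proj(S,W((.028,-.074,.102))))
print([R.inv().apply(W((0,-.074,.144))-p)], (R.inv()*Rt(0,-1)).as_rotvec(degrees=True))
# tab pixels
f=S['frame'].astype(int);m=(f[...,0]>110)&(f[...,1]<60)&(f[...,2]<70);m[:160]=0;m[200:]=0;m[:,:225]=0;m[:,255:]=0
v,u=np.nonzero(m);print(u.min(),u.max(),v.min(),v.max(),u.mean(),v.mean())
for r in range(v.min(),v.max()+1):print(r,u[v==r].min(),u[v==r].max(),end='; ')
E
```

```text
0.16 (np.float64(239.46927284195363), np.float64(178.21968631775687)) (np.float64(239.49131651532934), np.float64(178.2351533800351))
0.144 (np.float64(239.6668977468953), np.float64(181.11368706394515)) (np.float64(239.68874965794353), np.float64(181.12911703098234))
0.2 (np.float64(238.95911198388308), np.float64(170.74893811237348)) (np.float64(238.98165009671692), np.float64(170.7644923246366))
(np.float64(240.84369207365827), np.float64(172.58911054688508)) (np.float64(238.10385887795954), np.float64(184.02766064735857)) (np.float64(238.85663720908937), np.float64(194.21708877135237))
[array([ 0.1065, -0.0001, -0.    ])] [-0.0323 -0.016  -0.0113]
238 241 174 183 239.73333333333332 178.53333333333333
174 241 241; 175 240 241; 176 240 241; 177 240 240; 178 240 240; 179 239 240; 180 239 240; 181 239 239; 182 239 239; 183 238 239;
```

```bash
python3 -m handwheel '[[0,0,0,0.05,0,0,0.1],[0,0,0,0.08,0,0,0.1],[0,0,0,0.095,0,0,0.1],[0,0,0,0.106,0,0,0.1],[0,0,0,0.106,0,0,0.1],[0,0,0,0.106,0,0,0.1]]'
python3 see.py a2.png
```

```text
time: 4.05
ee_pos: [0.5603, -0.1337, 0.1454]
tcp_rot: [151.8, 89.9, -14.1]
wrist_force: [-0.2, -0.6, 0.2]
opening: 0.0382
[ 0.5603 -0.1337  0.1453] [153.1625  89.9118 -12.7609] [-13.4187   7.6293   1.3617  83.6442   0.001  152.5047] 0.03854263276793237 [ 0.5456  0.2801 -0.032 ] 4.15
tool dirs board y: [ 0.2432 -0.97    0.0007]
(np.float64(239.5796912973448), np.float64(180.99592318709574)) [(array([387.8, 216.2]), 0.5)] [(array([258.1, 186.9]), 0.61)]
(np.float64(287.57706742936983), np.float64(193.2625844041112)) [] [(array([265.5, 201.9]), 0.68)]
```

View pics/a2.png

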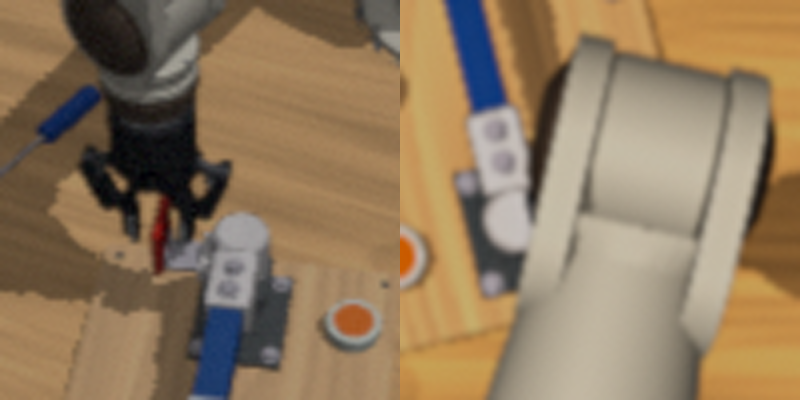

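The fingers are at (130,230) and (178,225), on either side of the red tab at (160,235) with free gaps. I'll close them.

```bash
python3 -m handwheel '[[0,0,0,0,0,0,1],[0,0,0,0,0,0,1],[0,0,0,0,0,0,1],[0,0,0,0,0,0,1],[0,0,0,0,0,0,1],[0,0,0,0,0,0,1]]' 80
python3 see.py a3.png
```

```text
time: 5.1
ee_pos: [0.5599, -0.1335, 0.1444]
tcp_rot: [-143.0, 90.0, 51.1]
wrist_force: [-1.3, 4.0, 3.6]
opening: 0.009
[ 0.5598 -0.1335  0.1444] [-150.0117   89.9941   44.07  ] [-13.417    7.6502   1.2807  83.6273   0.005  152.5013] 0.009112099685851412 [-1.1558  4.8169  3.8103] 5.2
tool dirs board y: [ 0.2433 -0.9699 -0.0001]
(np.float64(239.6815805327733), np.float64(181.08704663184318)) [(array([241.5, 181.4]), 0.51)] [(array([259.1, 190. ]), 0.65)]
(np.float64(287.5141595883811), np.float64(193.43202563821384)) [] [(array([129.4, 246.2]), 0.53)]
```

View pics/a3.png

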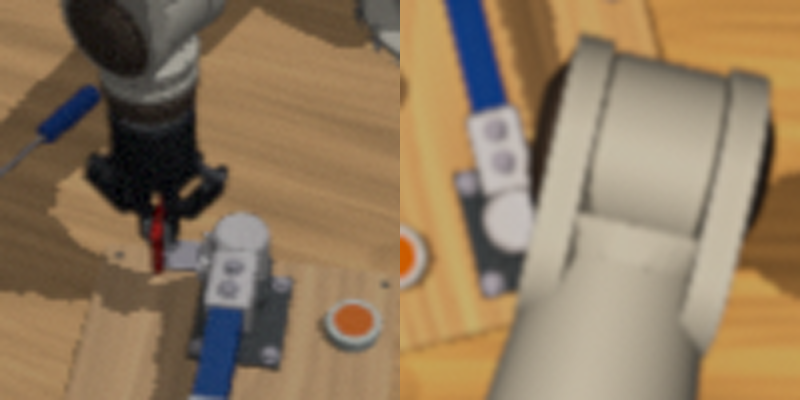

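The fingers hold the tab with a 9 mm opening. Next I'll pull along tool +y (board -y) by about 15 mm, watching the spring force.

```bash
python3 -m handwheel '[[0,0,0,0,0.004,0,1],[0,0,0,0,0.008,0,1],[0,0,0,0,0.012,0,1],[0,0,0,0,0.014,0,1],[0,0,0,0,0.015,0,1],[0,0,0,0,0.015,0,1],[0,0,0,0,0.015,0,1],[0,0,0,0,0.015,0,1]]'
python3 see.py a4.png; python3 - <<'E'
from mv import *
p,R,g=cur();print('board-frame force',Ro.from_euler('z',-14.1,degrees=True).apply(g['wrist_force']),'tcp board',Ro.from_euler('z',-14.1,degrees=True).apply(p-[*B,0]))
E
```

```text
time: 6.4
ee_pos: [0.5633, -0.1475, 0.1443]
tcp_rot: [-89.8, 89.9, 104.3]
wrist_force: [-3.5, 9.1, 4.8]
opening: 0.0086
[ 0.5634 -0.1474  0.1443] [-91.4454  89.9244 102.6606] [-14.6962   8.6164   2.3531  83.7714   0.0672 151.1978] 0.008771120760496284 [-1.8228  8.516   3.9592] 6.5
tool dirs board y: [ 0.2437 -0.9698 -0.0013]
(np.float64(235.83527427243035), np.float64(180.68273752330566)) [(array([235.5, 180.1]), 0.58), (array([281.2, 240.5]), 0.44)] [(array([258.1, 185.8]), 0.62)]
(np.float64(292.0299992480678), np.float64(192.27955544658147)) [] [(array([263.7, 199.4]), 0.68)]
board-frame force [-0.3749  8.844   4.6181] tcp board [ 0.0001 -0.0884  0.1443]
```

View pics/a4.png

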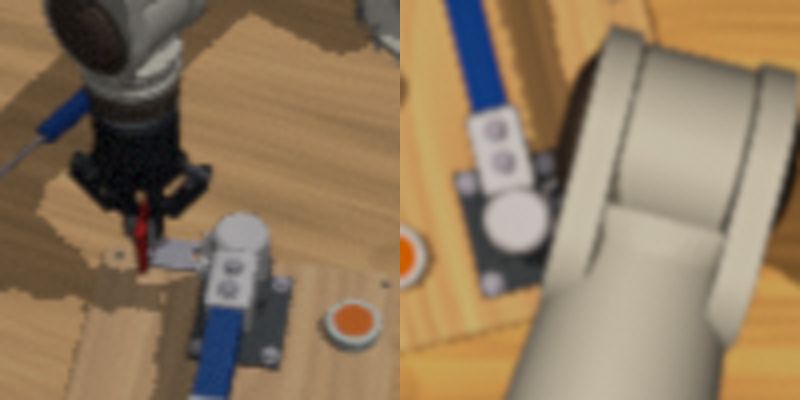

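The latch is out about 14 mm: the TCP moved 14.3 mm and the spring force is 8.8 N. The bell still sits at crop (240,230). Next I'll work out the lift arc.

```bash
python3 - <<'E'
import numpy as np
for t in [1,2,3.5,5,6.5,8,9.5,11,12.5,14,15,16,16.2]:
    a=np.radians(t);x,z=-.36,.0143;X=x*np.cos(a)+z*np.sin(a);Z=-x*np.sin(a)+z*np.cos(a)
    print(t,'dx',round(-(Z-z),4),'dz',round(-(X-x),4),'origin rise',round(.36*np.sin(a)-.01*np.cos(a)+.01,4))
E
```

```text
1 dx -0.0063 dz -0.0003 origin rise 0.0063
2 dx -0.0126 dz -0.0007 origin rise 0.0126
3.5 dx -0.022 dz -0.0015 origin rise 0.022
5 dx -0.0313 dz -0.0026 origin rise 0.0314
6.5 dx -0.0407 dz -0.0039 origin rise 0.0408
8 dx -0.05 dz -0.0055 origin rise 0.0502
9.5 dx -0.0592 dz -0.0073 origin rise 0.0596
11 dx -0.0684 dz -0.0093 origin rise 0.0689
12.5 dx -0.0776 dz -0.0116 origin rise 0.0782
14 dx -0.0867 dz -0.0142 origin rise 0.0874
15 dx -0.0927 dz -0.016 origin rise 0.0935
16 dx -0.0987 dz -0.0179 origin rise 0.0996
16.2 dx -0.0999 dz -0.0183 origin rise 0.1008
```

First a short part lift to check that the ball is free.

```bash
python3 -m handwheel '[[0,-1,0,-0.006,0,0,1],[0,-2,0,-0.0125,0,-0.0005,1],[0,-3.5,0,-0.022,0,-0.0015,1],[0,-3.5,0,-0.022,0,-0.0015,1],[0,-3.5,0,-0.022,0,-0.0015,1]]' 100
python3 see.py a5.png
```

```text
time: 7.32
ee_pos: [0.5646, -0.1469, 0.1649]
tcp_rot: [-2.3, 86.4, -168.2]
wrist_force: [-1.8, 8.1, -4.6]
opening: 0.0087
[ 0.5646 -0.1469  0.1649] [  -2.2504   86.4062 -168.1393] [-13.8737  11.8804   8.2651  89.6229  -1.5596 152.0593] 0.008839770818138819 [-1.774   9.1789 -5.4337] 7.425
tool dirs board y: [ 0.2437 -0.9698 -0.0025]
(np.float64(235.52417268924432), np.float64(177.23696127509663)) [(array([233.2, 175.7]), 0.67)] [(array([259.4, 188. ]), 0.93)]
(np.float64(292.2643747057801), np.float64(191.50134545490909)) [] [(array([265.1, 201. ]), 0.88), (array([378.2, 156.6]), 0.43)]
```

View pics/a5.png

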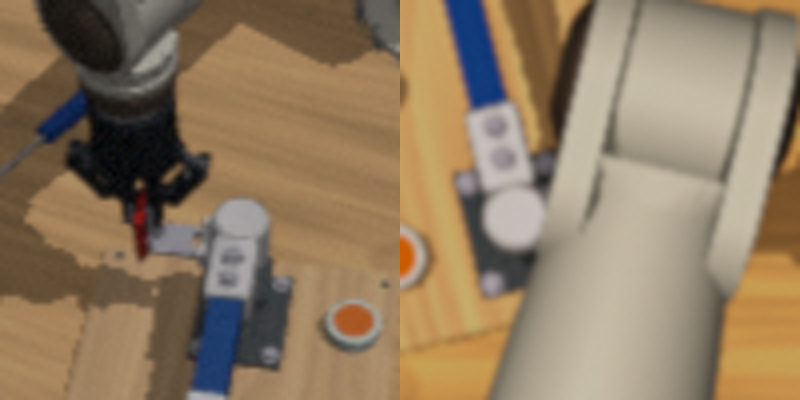

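The bell has risen (crop row 230 to 218) and the vertical load is -5.4 N, which is the bar's weight, so the ball is free. Because the arc is circular, the same table applies in the tilted tool frame; another 12.5° takes it to 16°.

```bash
python3 -m handwheel '[[0,-1,0,-0.006,0,-0.0003,1],[0,-2,0,-0.0125,0,-0.0005,1],[0,-3.5,0,-0.022,0,-0.0015,1],[0,-5,0,-0.031,0,-0.0026,1],[0,-6.5,0,-0.0405,0,-0.004,1],[0,-8,0,-0.05,0,-0.0055,1],[0,-9.5,0,-0.059,0,-0.0073,1],[0,-11,0,-0.0685,0,-0.0093,1],[0,-12,0,-0.0745,0,-0.0108,1],[0,-12.5,0,-0.0775,0,-0.0116,1],[0,-12.5,0,-0.0775,0,-0.0116,1],[0,-12.5,0,-0.0775,0,-0.0116,1],[0,-12.5,0,-0.0775,0,-0.0116,1],[0,-12.5,0,-0.0775,0,-0.0116,1]]' 100
python3 see.py a6.png
```

```text
time: 9.38
ee_pos: [0.5803, -0.1431, 0.2418]
tcp_rot: [-0.5, 73.9, -166.4]
wrist_force: [-5.3, 7.1, -2.4]
opening: 0.0083
[ 0.5804 -0.1432  0.2418] [  -0.4674   73.8735 -166.3677] [-10.913   27.0528  34.4662 112.1489  -6.6258 155.845 ] 0.008633187583709678 [-5.5012  8.4148 -3.3782] 9.475
tool dirs board y: [ 0.2433 -0.9699 -0.0023]
(np.float64(233.40548051016685), np.float64(165.8384887148921)) [(array([232.2, 164.3]), 0.69)] [(array([257.8, 170.1]), 0.78)]
(np.float64(292.5559685343376), np.float64(184.4546464824241)) [(array([263.3, 203.4]), 0.63)] [(array([264. , 197.6]), 0.85)]
```

View pics/a6.png

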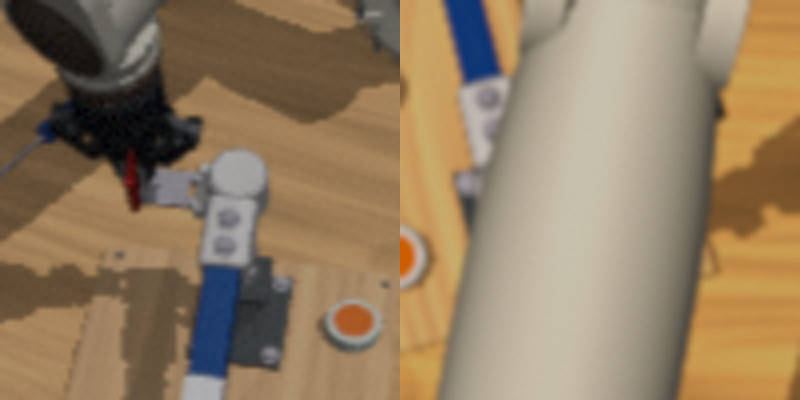

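The bell is now at crop (240,175), well above the post, and the tab is still in the fingers at (133,180). One more rest, then a check of stillness and of the loose things.

```bash
python3 -m handwheel '[[0,0,0,0,0,0,1],[0,0,0,0,0,0,1],[0,0,0,0,0,0,1],[0,0,0,0,0,0,1],[0,0,0,0,0,0,1],[0,0,0,0,0,0,1]]'
python3 - <<'E'
from mv import *
S=shot('scene','s7.png');p,R,g=cur();print(p,g['wrist_force'],g['opening'],np.abs(g['qd']).max(),g['time'])
for t in (14,15.5,17):
    a=np.radians(t);x,z=-.36,.02
    print(t,proj(S,W((.36+x*np.cos(a)+z*np.sin(a),0,.13-x*np.sin(a)+z*np.cos(a)))),'rise',.36*np.sin(a)-.01*np.cos(a)+.01)
a=cv2.imread('pics/s0.png');b=cv2.imread('pics/s7.png')
cv2.imwrite('pics/s7b.png',cv2.resize(b,(768,576),interpolation=2))
E
```

```text
time: 10.42
ee_pos: [0.5804, -0.1431, 0.2418]
tcp_rot: [-0.5, 73.9, -166.4]
wrist_force: [-5.5, 7.6, -2.6]
opening: 0.0089
[ 0.5804 -0.1431  0.2418] [-4.7089  8.9249 -3.8095] 0.00852541056612116 0.07251819704405885 10.475
14 (np.float64(258.9105646314238), np.float64(169.07510221112167)) rise 0.08738892515312041
15.5 (np.float64(258.77294138801835), np.float64(167.8965924652858)) rise 0.09656951085608623
17 (np.float64(258.6234476915058), np.float64(166.76789797806933)) rise 0.10569076614055488
```

View pics/s7b.png

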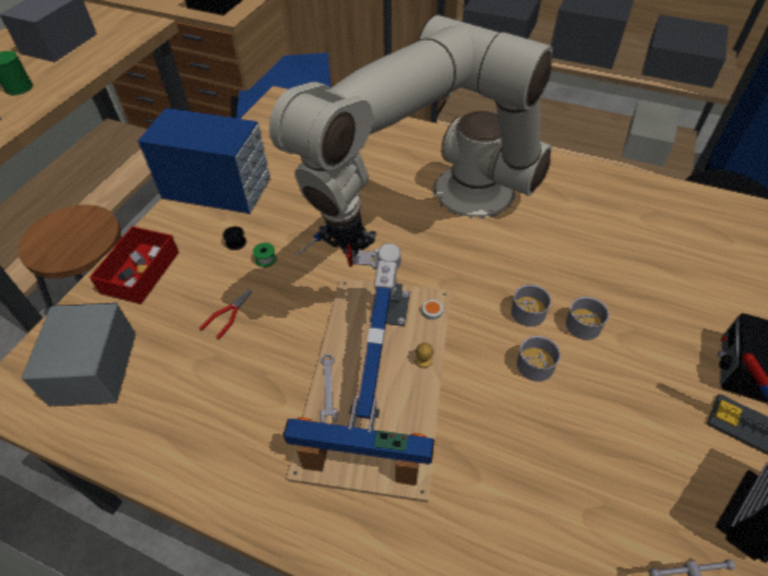

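The bell top is at full-frame (388,253), i.e. raw (259,168.5), which matches a rise of about 95 mm. The wrench, ball, tins, reel and pliers stand where they were, and the arm is still. I'm handing in.

```bash
python3 -c "
from workcell import bot
print(bot.job_done()); g=bot.get_obs(); print(g['time'],g['ee_pos'],g['opening'],g['wrist_force'])"
```

```text
the job is handed in; nothing more can be done
None
the job is handed in; nothing more can be done
```

I pulled the red tab about 14 mm out with the coupler still on the ball, then lifted the drawbar by it. I handed in at about 10.5 s, with the coupler held about 95 mm above its hitched height. The job reports no verdict, so the result is unconfirmed.

- **Pull:** The fingers closed on the tab at a 9 mm opening. The TCP moved 14.3 mm sideways with 8.8 N of spring force, past the 11 mm that frees the ball.
- **Lift:** I followed the arc about the pivot to a tilt of about 16°. The TCP rose 97 mm, and the bell top in the scene picture fits a rise of about 95 mm.
- **Last check before hand-in:** Two readings 1 s apart gave the same TCP pose. The tab was still gripped at about 8.5 mm opening, with the spring and weight load on the wrist.
- **Loose things:** In the last scene picture those in view looked unmoved, judged by eye. The gripper partly hides the screwdriver, so I could see only its blade.
- **Disagreements:** The pose fit left 1–3 pixels of error (some millimetres). The networks sometimes mistook other objects for the tab. The arm hid the tab from the top camera, so I relied on the scene camera and the force readings. No state could be read after hand-in.

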